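# Close the ramekin carrier with its retaining bar and snap cap

## Robot

A 7-joint arm with a two-finger parallel gripper is mounted at the origin on a cart in front of the work surface, level with it; the furniture and walls round the work are solid. World frame = base frame: x ahead of the robot, y to its left, z up, the work surface at z = 0. Lengths are in mm, angles in rad, forces in N, time in s.
With the tool pointing down it reaches from about 400 to 875 mm from the base axis. Payload 4.4 kg.
Tool frame: the origin (TCP) lies at the very end of the fingers, on their centre line; the grasp point (between the pads) lies 19 mm behind it; z points along the fingers, y is the line along which they close (so a half turn about z gives the same grasp; the last joint's range is limited). The gripper opens to 85 mm and grips with 20 to 120 N. Pads are 22 mm wide; open, the fingers measure 114 mm over their backs; the gripper's body (76 mm by 85 mm) begins 54 mm behind the grasp point. The pads swing forward as they close: fully open they stand 13 mm farther back than shut.
Start: joints at [-1.347, 0.628, 0.038, 1.517, -0.027, 0.996, -0.02], TCP at [185.72, 622.917, 231.313] pointing down, gripper open.
Joint ranges: [-3.06, 3.06], [-0.37, 2.12], [-1.25, 1.32], [0.18, 2.47], [-1.1, 4.24], [0.23, 1.98], [-2.94, 2.94]. Speed limits (rad/s): [2.57, 2.57, 3.14, 3.14, 3.14, 3.14, 3.14].

## Interface

Orientations are given as [roll, pitch, yaw] about the fixed x, y, z axes, in that order (R = Rz(yaw) Ry(pitch) Rx(roll)).
In Python, from cell import read_state, get_image, camera_params, finish_job gives the robot as it stands.
- The arm moves only by the tool arm_command, never from a script. Its argument "deltas" is a list of rows, each an object of numbers: "dx", "dy", "dz": the shift along the world's x, y, z in m; "yaw": the turn about the world's z in degrees; "jaw": the opening, from 0 (shut) to 1 (fully open). A call has 1 to 20 rows; each row is the pose to reach, as a shift and turn from the pose commanded when the call began; what a row does not reach only later rows make up. A row lasts 1/10 s, in which the tool goes at most 50 mm and 8.59 degrees, less where a joint would pass 70% of its speed; a pose out of reach is approached as far as the arm can. A call with a gripper value outside its range is refused whole. The fingers move at their own pace and stop on an object; the grip force is fixed at half the most. Time passes only in rows, so rows that repeat a pose let the fingers close. It gives the time, the measured TCP pose, the force, the opening and the grip force at its end, in the units of the state.
- read_state(): the state, without advancing time (a new reading comes with each control period).
- get_image(name): name is "scene" or "side" or "wrist"; returns (picture, depth): 480x640x3 uint8, red, green, blue; 480x640 float32, mm along the optical axis (not along the pixel's ray), 0 where there is no reading.
- camera_params(name): a dict with "camera_matrix" (3x3 intrinsics, pixels), "extrinsics" (4x4, takes a point from camera to world coordinates). Camera axes: x right, y down, z forward; pixel columns grow to the right and rows downward; lengths in mm; the calibration is good to about 2 mm. A picture is of the moment at which its call begins: read the wrist's pose just before it. camera_params takes no time and is no camera call; for the wrist camera it gives the pose at the moment of the call.
- finish_job(): hands the job in; it is judged then, once.
The state is a dict: "clock": time; "qpos": joint angles; "qd": joint speeds; "tau": joint torques, N m; "eef_pos": TCP position; "tool_rot": TCP orientation; "force": force on the tool from outside, world axes, zero at the start; "torque": the same for the moment, N m; "width": finger opening in mm; "gripper_force": force on a finger pad.
Only numpy, scipy, OpenCV 4.12 (cv2) and the standard library are available. Lean on these libraries where they do the work, as an engineer would, in place of code of your own. Each camera call takes 0.05 s, during which the arm holds its last target. There are 200 camera calls.

## Task

Lay the blue retaining bar across the two posts of the wooden ramekin carrier, its holed end over the stud and its plain end in the fork, and let go of it. Then put the orange cap over the stud and press it straight down: it clicks with a drop in force, and you keep pressing until it sits flat on the bar. Finish while holding the cap down, the gripper still on it and pressing it firmly onto the bar; leave the ramekins and everything else on the worktop where they stand.

Things in the scene. Friction and masses are not known exactly. Their poses are not given: they have to be found in the camera images.
- carrier: wooden ramekin carrier, fixed; base 270 x 92 x 8 mm, long along its x; origin under the centre of the base, on the worktop. Posts 42 x 44 mm at x = -107 mm (stud post, toward the robot) and x = +107 mm (fork post); their tops, on which the bar lies, are 56 mm above the origin. Two white ramekins stand between them, rims 50 mm up, below the bar
- stud_seat (a point): top face of the stud post, on the stud's axis, 56 mm above the worktop. A collar 18 mm across rises 8 mm from here to locate the bar's hole, then an upright steel stud 10 mm across. Two dark sprung clips stick out to 9 mm from its axis, on the carrier's +y and -y sides, widest 19 mm above this point; the bar's hole passes them freely
- stud_tip (a point): tip of the stud's tapered nose (4 mm across), 34 mm above stud_seat. Pushed over the stud, the cap meets the clips with its underside 15 mm above its seat, needs about 10 N (under 15) to pass them, clicks about 5 mm above its seat as they spring out, then goes freely down to the bar
- fork_seat (a point): top face of the fork post (carrier x = +107 mm, 56 mm up), at the middle between two upright steel cheeks that are 36 mm apart (along carrier y) and rise 16 mm above this face
- bar: loose blue metal bar, 0.13 to 0.25 kg, 251 mm long along its x, 10 mm thick; origin on its underside below the grip. At x = -107 mm a 44 x 44 mm end with a through hole 22 mm across; the rest is 28 mm wide, ends at x = +122 mm. Black grip fin at the origin, 50 mm along x, 14 mm thick along y, from 10 to 34 mm above the underside. When laid, its x lies along the carrier's x
- bar_hole (a point): centre of the bar's hole, on its underside
- bar_tail (a point): point on the bar's underside at x = +107 mm, that comes to lie in the fork
- cap: loose orange snap cap, 50 g, 40 mm high, round about its z, open side down; origin under the centre. Flange 40 mm across, 4.5 mm thick, at the bottom; above it a ribbed barrel 28 mm across to grip. Mouth 13 mm across with a 4.5 mm deep lip. On its seat the underside lies on the bar's top, 10 mm above stud_seat
- clip_a (a joint): sprung clip on the stud's carrier +y side: 0 = sprung out, grows to 0.0045 m as it is pushed in (spring 800 N/m, preload 3 N)
- clip_b (a joint): sprung clip on the stud's carrier -y side, like clip_a
- ramekin_near: white ramekin 77 mm across, 42 mm high, standing in the carrier next to the stud post; origin under its base
- ramekin_far: white ramekin 77 mm across, 42 mm high, standing in the carrier next to the fork post; origin under its base
- tape_roll: roll of brown tape, 96 mm across, 48 mm high, lying flat, bystander at the left; origin under its middle
- ramekin_empty: white ramekin, 67 mm across, 39 mm high, bystander at the right; origin under its base
Things that resemble listed ones, but are neither listed nor needed, are in the scene too. Of the things that look like the cap, the largest one is meant.

How it is judged:
By the outcome, as a careful person would: the job done as asked, in the order asked, and still so for the second after the job is handed in, while the arm keeps its last pose, push and grip.
It also fails if it takes over 58 s, if anything falls off the work surface, if the arm or the gripper's body presses on something with over 40 N, if the wrist force passes 120 N, or if a joint passes its speed limit or range.

## Working session

There is one attempt and no reset: what is moved stays moved. The work goes in short steps, Python scripts to look and compute and a tool call to move; the robot and the scene stay as the last step left them, time stands still between calls to the robot, and variables do not carry over. Pictures are saved under pics/ and viewed, at most 11 in all, crops included, and the job is handed in when it is done.

Besides the shell and the picture viewer there is one more tool, called in YAML: its name, and indented under it one key for each argument. arm_command: Moves the arm, as the interface text tells. Its arguments: {"type":"object","properties":{"deltas":{"type":"array"}},"required":["deltas"]}

```bash
mkdir -p pics; ls; python3 - <<'E'
from cell import *
import cv2,json,numpy as np
s=read_state();print({k:np.round(v,3).tolist() for k,v in s.items()})
ims=[]
for n in("scene","side"):
    p,d=get_image(n);np.savez(f"pics/{n}0.npz",p=p,d=d);cv2.imwrite(f"pics/{n}0.png",p[:,:,::-1])
    c=camera_params(n);print(n,np.round(c["camera_matrix"],1).tolist(),np.round(c["extrinsics"],3).tolist(),(d>0).mean())
E
```

```text
pics
{'clock': 0.0, 'qpos': [-1.347, 0.629, 0.038, 1.518, -0.027, 0.996, -0.02], 'qd': [0.0, 0.0, -0.0, 0.001, -0.0, -0.0, -0.001], 'tau': [-0.001, -56.339, 1.226, -19.345, 0.011, 0.011, 0.0], 'eef_pos': [185.547, 622.307, 230.384], 'tool_rot': [-3.14, 0.0, 2.852], 'force': [0.296, -0.323, -0.58], 'torque': [-0.003, 0.007, -0.003], 'gripper_force': 0.0, 'width': 85.481}
scene [[549.2, 0.0, 318.9], [0.0, 549.2, 247.7], [0.0, 0.0, 1.0]] [[0.684, -0.562, 0.466, -68.434], [-0.73, -0.531, 0.431, -595.101], [0.005, -0.635, -0.773, 1116.638], [0.0, 0.0, 0.0, 1.0]] 0.9959537760416667
side [[584.1, 0.0, 315.8], [0.0, 584.1, 232.0], [0.0, 0.0, 1.0]] [[-0.988, -0.08, 0.133, 394.189], [-0.153, 0.367, -0.918, 1157.631], [0.024, -0.927, -0.374, 546.805], [0.0, 0.0, 0.0, 1.0]] 0.99595703125
```

View pics/scene0.png

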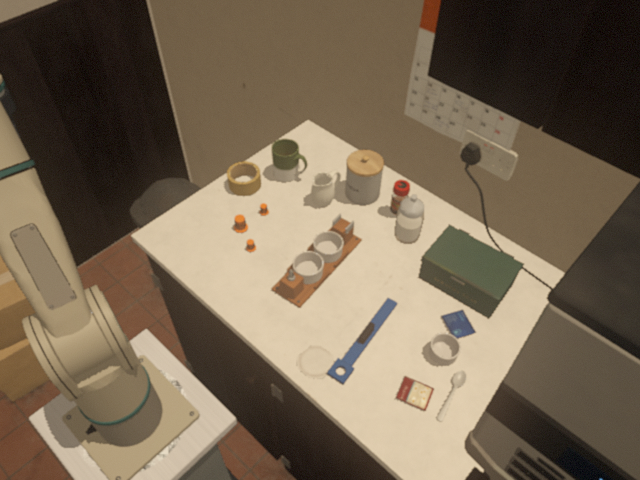

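View pics/side0.png

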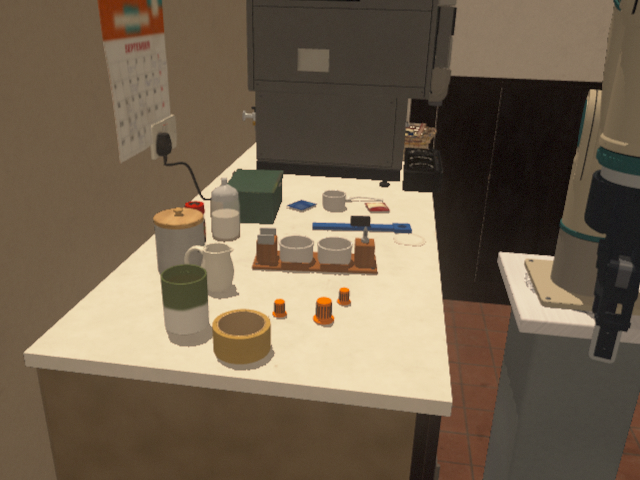

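Scene view: the bar runs from the holed end (341,371) to the tail (390,303), with its fin at about (366,332). The stud post is at (291,282) and the fork post at (343,227). 
Cap candidates (orange, scene/side pixels): A (240,223)/(324,310), B (264,209)/(280,308), C (251,244)/(344,296). A looks largest. The bar could only be confused with the blue packet at (459,323), which is square and has no hole. I'll measure these.

```bash
cat > h.py <<'E'
from cell import *
import cv2,numpy as np
def cam(n):
    c=camera_params(n);return np.array(c["camera_matrix"]),np.array(c["extrinsics"])
def ray(c,uv):
    K,E=c;d=E[:3,:3]@np.linalg.solve(K,[uv[0],uv[1],1.]);return E[:3,3],d/np.linalg.norm(d)
def plane(c,uv,z):
    o,d=ray(c,uv);return o+d*(z-o[2])/d[2]
def tri(rs):
    A=sum(np.eye(3)-np.outer(d,d) for o,d in rs);b=sum((np.eye(3)-np.outer(d,d))@o for o,d in rs)
    x=np.linalg.solve(A,b);return x,[np.linalg.norm((np.eye(3)-np.outer(d,d))@(x-o)) for o,d in rs]
def proj(c,X):
    K,E=c;p=K@(E[:3,:3].T@(np.asarray(X,float)-E[:3,3]));return p[:2]/p[2]
def cloud(c,d):
    K,E=c;v,u=np.indices(d.shape);P=np.stack([(u-K[0,2])/K[0,0]*d,(v-K[1,2])/K[1,1]*d,d],-1);return P@E[:3,:3].T+E[:3,3]
def mask(p,lo,hi):
    return cv2.inRange(cv2.cvtColor(p,cv2.COLOR_RGB2HSV),lo,hi)
ORANGE=((5,190,120),(15,255,255));BLUE=((100,120,50),(125,255,255))
def blobs(m,a=25):
    n,l,s,c=cv2.connectedComponentsWithStats(m);return [(i,s[i].tolist(),c[i].round(1).tolist()) for i in range(1,n) if s[i,4]>a],l
E
python3 - <<'E'
from h import *
for n in("scene","side"):
    f=np.load(f"pics/{n}0.npz");p,d=f["p"],f["d"];c=cam(n);P=cloud(c,d)
    for nm,r in(("or",ORANGE),("bl",BLUE)):
        bs,l=blobs(mask(p,*r))
        for i,s,ce in bs:
            Q=P[(l==i)&(d>0)]
            print(n,nm,s,ce,np.median(Q,0).round(),np.percentile(Q,3,0).round(),np.percentile(Q,97,0).round())
            if nm=="bl" and s[4]>200:
                xy=Q[(Q[:,2]<40)][:,:2].astype(np.float32);r=cv2.minAreaRect(xy);print("  rect",r)
f=np.load("pics/scene0.npz");P=cloud(cam("scene"),f["d"])
for uv in((291,272),(286,283),(297,283),(343,218),(343,232),(308,262),(329,243),(240,219),(366,332)):print(uv,P[uv[1],uv[0]].round(),f["p"][uv[1],uv[0]])
E
```

```text
scene or [425, 0, 10, 8, 38] [429.6, 3.4] [976.  41. 517.] [972.  30. 511.] [981.  53. 525.]
scene or [422, 9, 16, 21, 162] [429.7, 18.3] [976.  34. 483.] [973.  20. 463.] [979.  53. 506.]
scene or [236, 216, 8, 5, 34] [239.1, 218.1] [511. 231.  38.] [501. 221.  34.] [517. 240.  43.]
side or [340, 288, 9, 6, 44] [343.6, 290.5] [482. 164.  26.] [474. 154.  24.] [489. 172.  28.]
side or [314, 297, 20, 27, 252] [323.4, 310.9] [510. 244.  22.] [495. 225.   2.] [525. 251.  40.]
side or [338, 297, 12, 8, 48] [343.4, 301.3] [481. 169.   4.] [471. 159.   0.] [492. 174.  14.]
side or [275, 299, 9, 7, 46] [279.3, 302.0] [593. 234.  26.] [586. 221.  22.] [600. 240.  28.]
side or [273, 312, 13, 5, 46] [278.9, 314.2] [592. 238.   3.] [583. 230.   0.] [603. 244.   7.]
side bl [291, 201, 19, 6, 47] [300.7, 203.3] [ 662. -375.    6.] [ 640. -395.    4.] [ 681. -346.    9.]
side bl [313, 223, 38, 4, 119] [330.6, 224.8] [ 559. -220.    8.] [ 512. -234.    7.] [ 599. -204.   10.]
side bl [371, 224, 40, 6, 130] [391.8, 226.1] [ 400. -242.    8.] [ 359. -265.    6.] [ 452. -226.   11.]
(291, 272) [456. -21.  81.] [136 123 103]
(286, 283) [438. -21.  56.] [162 110  71]
(297, 283) [455. -41.  58.] [170 118  73]
(343, 218) [729.  53.  -2.] [199 175 143]
(343, 232) [653. -11.  53.] [142  96  62]
(308, 262) [545.  10.  10.] [208 191 164]
(329, 243) [627.  13.  12.] [208 190 162]
(240, 219) [510. 226.  38.] [226 134  51]
(366, 332) [ 478. -237.   32.] [99 85 69]
```

```bash
python3 - <<'E'
from h import *
s=read_state();c=cam("wrist");print(s["eef_pos"],s["tool_rot"],c[0].round(1).tolist(),c[1].round(3).tolist())
E
```

```text
[185.53373236 622.35187914 230.45609762] [-3.13982145e+00 -1.74640966e-05  2.85174007e+00] [[342.1, 0.0, 324.2], [0.0, 342.1, 238.0], [0.0, 0.0, 1.0]] [[0.285, 0.926, 0.246, 123.101], [0.958, -0.275, -0.075, 641.179], [-0.001, 0.258, -0.966, 372.557], [0.0, 0.0, 0.0, 1.0]]
```

arm_command:
  deltas:
    - {"dx": 0.05,"dy": 0,"dz": 0.03}
    - {"dx": 0.09,"dy": -0.03,"dz": 0.06}
    - {"dx": 0.13,"dy": -0.06,"dz": 0.09}
    - {"dx": 0.16,"dy": -0.1,"dz": 0.1}
    - {"dx": 0.19,"dy": -0.14,"dz": 0.1}
    - {"dx": 0.22,"dy": -0.18,"dz": 0.1}
    - {"dx": 0.25,"dy": -0.22,"dz": 0.1}
    - {"dx": 0.28,"dy": -0.26,"dz": 0.1}
    - {"dx": 0.29,"dy": -0.31,"dz": 0.1}
    - {"dx": 0.3,"dy": -0.36,"dz": 0.1}
    - {"dx": 0.3,"dy": -0.4,"dz": 0.1}
    - {"dx": 0.3,"dy": -0.4,"dz": 0.1}
    - {"dx": 0.3,"dy": -0.4,"dz": 0.1}
    - {"dx": 0.3,"dy": -0.4,"dz": 0.1}

```text
invalid input at $.deltas[0]: expected keys dx, dy, dz, yaw, jaw
```

arm_command:
  deltas:
    - {"dx": 0.05,"dy": 0,"dz": 0.03,"yaw": 2,"jaw": 1}
    - {"dx": 0.09,"dy": -0.03,"dz": 0.06,"yaw": 5,"jaw": 1}
    - {"dx": 0.13,"dy": -0.06,"dz": 0.09,"yaw": 8,"jaw": 1}
    - {"dx": 0.16,"dy": -0.1,"dz": 0.1,"yaw": 11,"jaw": 1}
    - {"dx": 0.19,"dy": -0.14,"dz": 0.1,"yaw": 14,"jaw": 1}
    - {"dx": 0.22,"dy": -0.18,"dz": 0.1,"yaw": 17,"jaw": 1}
    - {"dx": 0.25,"dy": -0.22,"dz": 0.1,"yaw": 20,"jaw": 1}
    - {"dx": 0.28,"dy": -0.26,"dz": 0.1,"yaw": 23,"jaw": 1}
    - {"dx": 0.29,"dy": -0.31,"dz": 0.1,"yaw": 25,"jaw": 1}
    - {"dx": 0.3,"dy": -0.36,"dz": 0.1,"yaw": 26,"jaw": 1}
    - {"dx": 0.3,"dy": -0.41,"dz": 0.1,"yaw": 26,"jaw": 1}
    - {"dx": 0.3,"dy": -0.45,"dz": 0.1,"yaw": 26,"jaw": 1}
    - {"dx": 0.3,"dy": -0.45,"dz": 0.1,"yaw": 26,"jaw": 1}
    - {"dx": 0.3,"dy": -0.45,"dz": 0.1,"yaw": 26,"jaw": 1}
    - {"dx": 0.3,"dy": -0.45,"dz": 0.1,"yaw": 26,"jaw": 1}

```text
clock: 1.6
eef_pos: [485.5, 174.6, 331.3]
tool_rot: [3.14, 0.0, -2.976]
force: [-0.5, 1.9, 0.2]
width: 85.1
gripper_force: 0.0
```

```bash
cat >> h.py <<'E'
def shot(name):
    s=read_state();c=cam("wrist");p,d=get_image("wrist");np.savez(f"pics/{name}.npz",p=p,d=d,K=c[0],E=c[1]);cv2.imwrite(f"pics/{name}.png",p[:,:,::-1])
    print(round(s["clock"],2),np.round(s["eef_pos"],1),np.round(s["tool_rot"],4),np.abs(s["qd"]).max().round(4));return p,d,c
E
python3 -c "
from h import *
shot('w1')"
```

```text
1.6 [485.5 174.6 331.3] [ 3.1402  0.     -2.9763] 0.0232
```

arm_command:
  deltas:
    - {"dx": 0,"dy": -0.04,"dz": 0,"yaw": 0,"jaw": 1}
    - {"dx": 0,"dy": -0.08,"dz": 0,"yaw": 0,"jaw": 1}
    - {"dx": 0,"dy": -0.12,"dz": 0,"yaw": 0,"jaw": 1}
    - {"dx": 0,"dy": -0.16,"dz": 0,"yaw": 0,"jaw": 1}
    - {"dx": 0,"dy": -0.2,"dz": 0,"yaw": 0,"jaw": 1}
    - {"dx": 0,"dy": -0.24,"dz": 0,"yaw": 0,"jaw": 1}
    - {"dx": 0,"dy": -0.28,"dz": 0,"yaw": 0,"jaw": 1}
    - {"dx": 0,"dy": -0.28,"dz": 0,"yaw": 0,"jaw": 1}
    - {"dx": 0,"dy": -0.28,"dz": 0,"yaw": 0,"jaw": 1}
    - {"dx": 0,"dy": -0.28,"dz": 0,"yaw": 0,"jaw": 1}

```text
clock: 2.65
eef_pos: [486.4, -104.5, 331.0]
tool_rot: [3.14, -0.0, -2.974]
force: [0.1, 0.3, 0.1]
width: 85.6
gripper_force: 0.0
```

```bash
python3 -c "
from h import *
shot('w2')"
```

```text
2.65 [ 486.4 -104.5  331. ] [ 3.1403e+00 -1.0000e-04 -2.9736e+00] 0.007
```

View pics/w2.png

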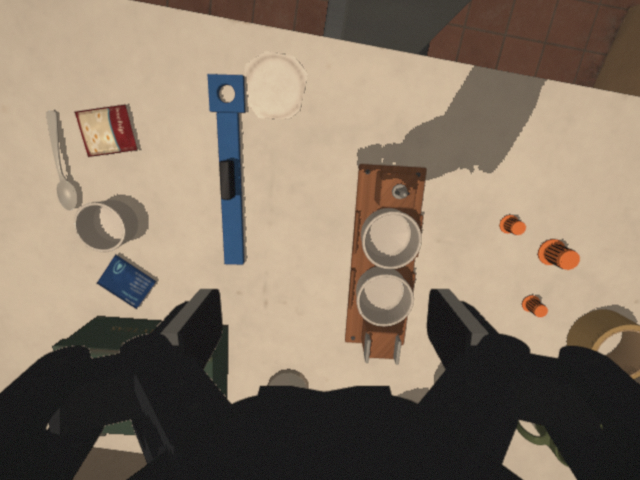

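Wrist view: holed end at (227,93), fin at (227,179), tail at (234,263), stud at (400,190) and fork cheeks at (367,347) and (399,347). Caps are at (558,253), which is the largest, (513,225) and (535,306). I'll check a close crop and measure.

```bash
python3 - <<'E'
from h import *
f=np.load("pics/w2.npz");p=f["p"];c=(f["K"],f["E"])
m=mask(p,*BLUE);bs,l=blobs(m,300);print(bs)
i=min(bs,key=lambda b:abs(b[2][0]-230))[0];mm=(l==i).astype(np.uint8)*255
cn,hi=cv2.findContours(mm,cv2.RETR_CCOMP,cv2.CHAIN_APPROX_NONE)
for k,q in enumerate(cn):
    if len(q)<15: continue
    q=q[:,0]; X=np.array([plane(c,u,10)[:2] for u in q],np.float32)
    if hi[0][k][3]<0: print("outer",cv2.minAreaRect(X),cv2.boxPoints(cv2.minAreaRect(X)).round(1).tolist())
    else: print("inner",len(q),q.mean(0),cv2.fitEllipse(q.astype(np.float32)), cv2.minAreaRect(X))
bs,l=blobs(mask(p,*ORANGE),40);print(bs)
a=cv2.resize(p[155:375,340:440],None,fx=2.7,fy=2.7,interpolation=cv2.INTER_CUBIC);b=cv2.resize(p[200:320,490:610],None,fx=4.4,fy=4.4,interpolation=cv2.INTER_CUBIC)
o=np.zeros((594,800,3),np.uint8);o[:a.shape[0],:a.shape[1]]=a;o[:b.shape[0],272:272+b.shape[1]]=b
cv2.imwrite("pics/crop1.png",o[:,:,::-1])
E
```

```text
[(1, [209, 75, 35, 189, 3223], [229.6, 160.1]), (2, [99, 256, 55, 51, 972], [122.5, 281.0])]
outer ((479.9288024902344, -236.5526123046875), (246.28558349609375, 42.655662536621094), 6.1504364013671875) [[355.20001220703125, -228.5], [359.79998779296875, -271.0], [604.5999755859375, -244.60000610351562], [600.0999755859375, -202.1999969482422]]
inner 56 [226.46428571  93.44642857] ((226.4687957763672, 93.40087127685547), (19.227680206298828, 21.084199905395508), 171.67677307128906) ((378.80108642578125, -246.82911682128906), (23.170944213867188, 25.084243774414062), 50.45302963256836)
[(21, [560, 252, 17, 14, 65], [569.8, 259.8])]
```

View pics/crop1.png

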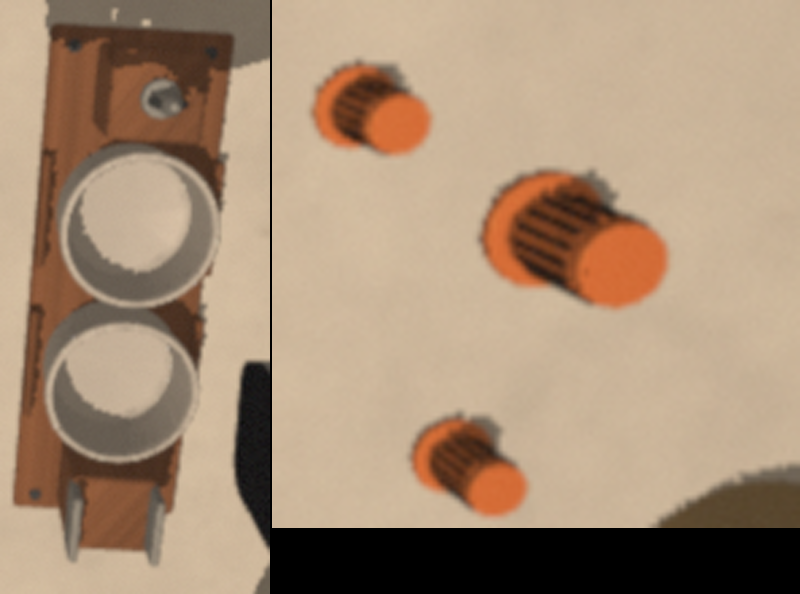

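The crop confirms the cap: the middle one at (558,253) is clearly the largest, with the full-size flange and barrel. Next I take a second wrist view for stereo.

arm_command:
  deltas:
    - {"dx": 0.03,"dy": -0.02,"dz": 0,"yaw": -1,"jaw": 1}
    - {"dx": 0.06,"dy": -0.04,"dz": 0,"yaw": -2,"jaw": 1}
    - {"dx": 0.09,"dy": -0.06,"dz": 0,"yaw": -3,"jaw": 1}
    - {"dx": 0.11,"dy": -0.07,"dz": 0,"yaw": -3,"jaw": 1}
    - {"dx": 0.11,"dy": -0.07,"dz": 0,"yaw": -3,"jaw": 1}
    - {"dx": 0.11,"dy": -0.07,"dz": 0,"yaw": -3,"jaw": 1}
    - {"dx": 0.11,"dy": -0.07,"dz": 0,"yaw": -3,"jaw": 1}

```text
clock: 3.4
eef_pos: [595.3, -175.4, 331.2]
tool_rot: [3.141, -0.001, -3.028]
force: [-0.0, -0.2, 0.6]
width: 85.5
gripper_force: 0.0
```

```bash
python3 - <<'E'
from h import *
shot('w3')
f=np.load("pics/w2.npz");g=np.load("pics/w3.npz");cw=[(f["K"],f["E"]),(g["K"],g["E"])]
# predicted places of stud and fork in w3
for X in((446,-26,90),(655,5,72)):print(proj(cw[0],X).round(),proj(cw[1],X).round())
u0,v0=proj(cw[1],(446,-26,75)).astype(int);u1,v1=proj(cw[1],(655,5,64)).astype(int)
o=np.zeros((600,800,3),np.uint8)
for k,(p,u,v) in enumerate(((f["p"],400,190),(f["p"],384,347),(g["p"],u0,v0),(g["p"],u1,v1))):
    print(k,u-33,v-25);q=p[v-25:v+25,u-33:u+33]
    q=cv2.resize(q,(396,300),interpolation=cv2.INTER_CUBIC);o[(k//2)*300:(k//2)*300+q.shape[0],(k%2)*400:(k%2)*400+396]=q
cv2.imwrite("pics/crop2.png",o[:,:,::-1])
E
```

```text
3.4 [ 595.3 -175.4  331.2] [ 3.1406e+00 -7.0000e-04 -3.0279e+00] 0.0101
[399. 183.] [484.  81.]
[384. 342.] [463. 268.]
0 367 165
1 351 322
2 444 58
3 427 240
```

View pics/crop2.png

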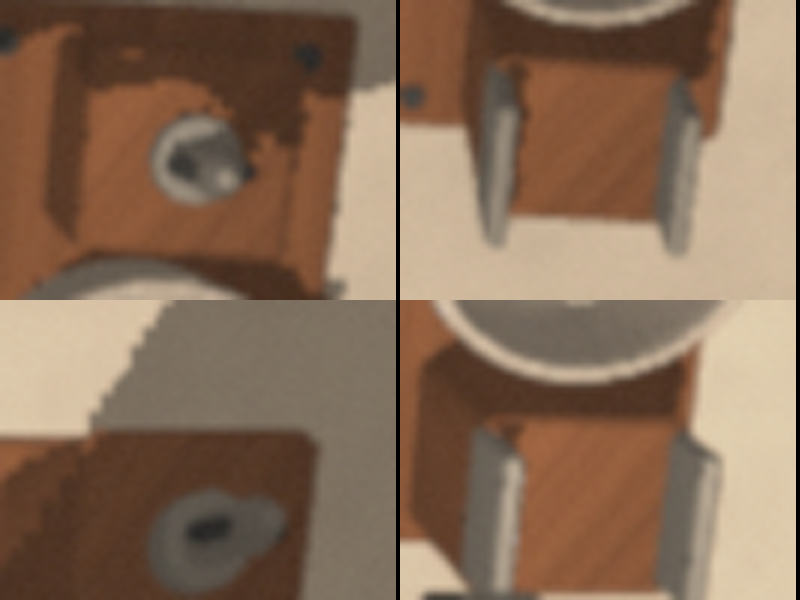

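Crop 2: the collar with the stud leaning to the right in w2 (about (400,192), tip (405,195)) and in w3 (about (477,98), tip (488,96)). The fork floor lies between the cheeks at about (384,345) in w2 and (463,267) in w3.

```bash
python3 - <<'E'
from h import *
C=[];I=[]
for n in("w2","w3"):
    f=np.load(f"pics/{n}.npz");C.append((f["K"],f["E"]));I.append(f["p"])
cv=lambda x,y,ox,oy:((x+.5)/6-.5+ox,(y+.5)/6-.5+oy)
def two(nm,a,b):
    X,r=tri([ray(C[0],a),ray(C[1],b)]);print(nm,X.round(1),np.round(r,1))
two("collar",cv(197,160,367,165),cv(200,240,444,58))
two("tip",cv(229,179,367,165),cv(266,226,444,58))
for k,q in enumerate((cv(197,160,367,165),cv(200,240,444,58))):print("collar@64",plane(C[k],q,64).round(1))
for k,q in enumerate((cv(229,179,367,165),cv(266,226,444,58))):print("tip@90",plane(C[k],q,90).round(1))
w2={"NL72":(517,70,72),"FL72":(505,238,72),"NR56":(668,70,56),"FR56":(658,218,56)}
w3={"NL72":(122,145,72),"FL72":(117,290,72),"NR56":(276,125,56),"FR56":(257,290,56)}
for k in w2:
    x,y,z=w2[k];a=plane(C[0],cv(x-400,y,351,322),z);x,y,z=w3[k];b=plane(C[1],cv(x,y,427,240),z);print(k,a.round(1),b.round(1))
# fork near floor corners two view: NR
two("NR",cv(268,70,351,322),cv(276,125,427,240))
# bar
for k,p in enumerate(I):
    m=mask(p,*BLUE);bs,l=blobs(m,300);i=max(bs,key=lambda b:b[1][3])[0];mm=(l==i).astype(np.uint8)*255
    cn,hi=cv2.findContours(mm,cv2.RETR_CCOMP,cv2.CHAIN_APPROX_NONE)
    hol=[q for j,q in enumerate(cn) if hi[0][j][3]>=0 and len(q)>15]
    hc=[cv2.fitEllipse(q.astype(np.float32))[0] for q in hol];print("hole px",hc,[plane(C[k],h,10).round(1) for h in hc])
    q=max(cn,key=len)[:,0];X=np.array([plane(C[k],u,10)[:2] for u in q])
    h=plane(C[k],hc[0],10)[:2];
    a=np.radians(6)
    for _ in range(4):
        ax=np.array([np.cos(a),np.sin(a)]);ny=np.array([-ax[1],ax[0]]);s=(X-h)@ax;t=(X-h)@ny
        L=(s>32)&(s<222)&(t>4)&((s<75)|(s>140));R=(s>32)&(s<222)&(t<-4)&((s<75)|(s>140))
        pl=np.polyfit(s[L],t[L],1);pr=np.polyfit(s[R],t[R],1);a+=np.arctan((pl[0]+pr[0])/2)
    print("bar yaw",np.degrees(a).round(2),"slopes",pl.round(3),pr.round(3),"tail end s",s.max().round(1),"lat off mid",((pl+pr)/2)[1].round(2))
    # fin: dark region
    hsv=cv2.cvtColor(p,cv2.COLOR_RGB2HSV);c0=proj(C[k],list(h+107*ax)+[30]);dm=((hsv[...,2]<75)).astype(np.uint8)*255
    bb,ll=blobs(dm,80);print("fin",[(b[1],b[2]) for b in bb if abs(b[2][0]-c0[0])<25 and abs(b[2][1]-c0[1])<30],c0.round(1))
    if k==0:h0=hc[0]
    else:two("hole",h0,hc[0])
E
```

```text
collar [457.7 -17.1  60.4] [0.4 0.4]
tip [458.2 -15.9  84.3] [0.2 0.2]
collar@64 [457.6 -17.6  64. ]
collar@64 [458.1 -18.9  64. ]
tip@90 [457.8 -17.2  90. ]
tip@90 [459.2 -18.4  90. ]
NL72 [644.8 -15.9  72. ] [652.2 -15.3  72. ]
FL72 [686.5 -10.1  72. ] [684.   -9.7  72. ]
NR56 [648.   21.9  56. ] [648.8  23.2  56. ]
FR56 [685.9  28.   56. ] [686.6  27.7  56. ]
NR [648.3  22.4  56.4] [0.7 0.7]
hole px [(226.4687957763672, 93.40087127685547)] [array([ 378.6, -246.9,   10. ])]
bar yaw 8.2 slopes [-1.0000e-03  1.1893e+01] [ 1.0000e-03 -1.2369e+01] tail end s 225.3 lat off mid -0.24
fin [([220, 113, 22, 96, 852], [230.9, 176.2])] [226.2 180.7]
hole px [(287.559814453125, 102.50608825683594), (284.0392150878906, 10.582695960998535)] [array([ 481.7, -234.6,   10. ]), array([ 380. , -247.7,   10. ])]
bar yaw 8.64 slopes [1.0000e-03 1.2874e+01] [-1.0000e-03 -1.0586e+01] tail end s 122.0 lat off mid 1.14
fin [] [291.3 189. ]
hole [ 431.9 -236.7   27.8] [51.5 51.5]
```

```bash
python3 - <<'E'
from h import *
for n in("w2","w3"):
    f=np.load(f"pics/{n}.npz");c=(f["K"],f["E"]);p=f["p"]
    m=mask(p,(4,90,40),(16,235,210))
    bs,l=blobs(m,300);o=proj(c,(480,-20,8))
    e=np.array([np.cos(np.radians(7)),np.sin(np.radians(7))]);nn=np.array([-e[1],e[0]]);o=np.array([458,-17.8])
    L=[];R=[];
    for s in np.arange(-20,175,2):
        ts=np.arange(-62,62,.5);on=[]
        for t in ts:
            u,v=np.round(proj(c,[*(o+s*e+t*nn),8])).astype(int)
            on.append(0<=v<480 and 0<=u<640 and m[v,u]>0)
        on=np.array(on)
        # left edge (min t) ; right edge (max t)
        if on.any():L.append((s,ts[on].min()));R.append((s,ts[on].max()))
    L=np.array(L);R=np.array(R)
    for nm,A in(("L",L),("R",R)):
        q=np.ones(len(A),bool)
        for _ in range(5):
            pf=np.polyfit(A[q,0],A[q,1],1);r=A[:,1]-np.polyval(pf,A[:,0]);q=abs(r)<max(1.,1.5*np.median(abs(r[q])))
        print(n,nm,"yaw",7+np.degrees(np.arctan(pf[0])).round(2),"t at stud",pf[1].round(1),q.sum(),len(A))
E
```

```text
w2 L yaw 6.46 t at stud -45.2 98 98
w2 R yaw 7.18 t at stud 44.9 32 98
w3 L yaw 6.49 t at stud -46.2 98 98
w3 R yaw -21.14 t at stud 43.5 22 98
```

arm_command:
  deltas:
    - {"dx": -0.03,"dy": -0.02,"dz": -0.03,"yaw": 1,"jaw": 1}
    - {"dx": -0.06,"dy": -0.035,"dz": -0.07,"yaw": 2,"jaw": 1}
    - {"dx": -0.09,"dy": -0.05,"dz": -0.11,"yaw": 2,"jaw": 1}
    - {"dx": -0.11,"dy": -0.056,"dz": -0.15,"yaw": 2,"jaw": 1}
    - {"dx": -0.11,"dy": -0.056,"dz": -0.18,"yaw": 2,"jaw": 1}
    - {"dx": -0.11,"dy": -0.056,"dz": -0.2,"yaw": 2,"jaw": 1}
    - {"dx": -0.11,"dy": -0.056,"dz": -0.2,"yaw": 2,"jaw": 1}
    - {"dx": -0.11,"dy": -0.056,"dz": -0.2,"yaw": 2,"jaw": 1}
    - {"dx": -0.11,"dy": -0.056,"dz": -0.2,"yaw": 2,"jaw": 1}

```text
clock: 4.35
eef_pos: [486.8, -233.2, 132.8]
tool_rot: [-3.14, 0.002, -2.994]
force: [1.4, 0.2, -0.7]
width: 85.5
gripper_force: 0.0
```

```bash
python3 -c "
from h import *
shot('w4')"
```

```text
4.35 [ 486.8 -233.2  132.8] [-3.1403e+00  2.4000e-03 -2.9945e+00] 0.0044
```

View pics/w4.png

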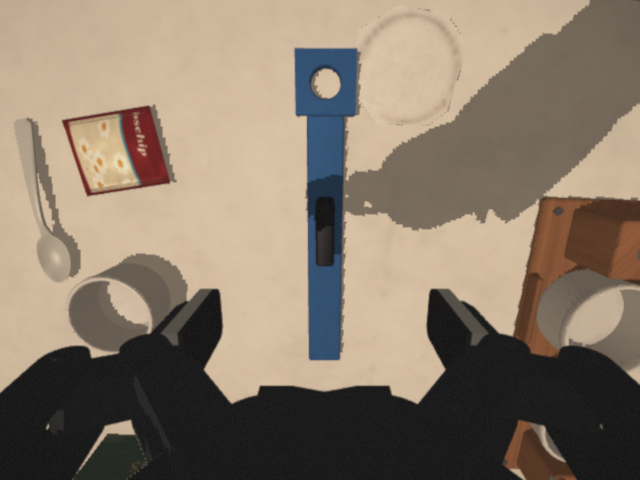

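w4: the bar is centred under the tool, with the hole at (326,83), the fin at about (325,231) and the tail end at (325,359). The carrier yaw from its base edge is 6.5°.

```bash
python3 - <<'E'
from h import *
f=np.load("pics/w4.npz");c=(f["K"],f["E"]);p=f["p"]
m=mask(p,*BLUE);bs,l=blobs(m,300);i=max(bs,key=lambda b:b[1][4])[0];mm=(l==i).astype(np.uint8)*255
cn,hi=cv2.findContours(mm,cv2.RETR_CCOMP,cv2.CHAIN_APPROX_NONE)
hq=min([q for j,q in enumerate(cn) if hi[0][j][3]>=0 and len(q)>15],key=lambda q:q[:,0,1].mean())
e=cv2.fitEllipse(hq.astype(np.float32));h=plane(c,e[0],10)[:2];print("hole",e[0],h.round(1))
g=np.load("pics/w2.npz");print("tri hole",tri([ray(c,e[0]),ray((g["K"],g["E"]),(226.5,93.4))]))
q=max(cn,key=len)[:,0];X=np.array([plane(c,u,10)[:2] for u in q]);a=np.radians(8.4)
for _ in range(4):
    ax=np.array([np.cos(a),np.sin(a)]);ny=np.array([-ax[1],ax[0]]);s=(X-h)@ax;t=(X-h)@ny
    L=(s>32)&(s<218)&(t>4)&((s<55)|(s>145));R=(s>32)&(s<218)&(t<-4)&((s<55)|(s>145))
    pl=np.polyfit(s[L],t[L],1);pr=np.polyfit(s[R],t[R],1);a+=np.arctan((pl[0]+pr[0])/2)
print("yaw",np.degrees(a),pl,pr,"s",s.min(),s.max())
o=h+107*ax;print("origin",o)
dm=(cv2.cvtColor(p,cv2.COLOR_RGB2GRAY)[150:285,300:350]<58).astype(np.uint8)*255
bb,_=blobs(dm,100);print([(b[1],b[2]) for b in bb])
print("pred fin top centre",proj(c,[*o,34]),"ends",proj(c,[*(o-25*ax),34]),proj(c,[*(o+25*ax),34]),proj(c,[*(o+25*ax),10]),"stud tail",proj(c,[*(o+122*ax),10]))
E
```

```text
hole (325.2793884277344, 83.11845397949219) [ 379.  -248.5]
tri hole (array([ 378.01671606, -248.6145454 ,    3.82046068]), [np.float64(0.006323771033091547), np.float64(0.006323771033147501)])
yaw 8.226329079686197 [-3.01415469e-03  1.27988845e+01] [ 3.01415469e-03 -1.27901343e+01] s -21.921458567551404 224.66864047376973
origin [ 484.92299511 -233.16604075]
[([8, 25, 35, 91, 2488], [26.3, 66.7])]
pred fin top centre [324.65895992 236.4854074 ] ends [324.80706541 202.40062968] [324.51838755 268.83652319] [324.52249147 258.61245067] stud tail [324.07522818 362.31484032]
```

arm_command:
  deltas:
    - {"dx": -0.001,"dy": 0,"dz": -0.03,"yaw": 0,"jaw": 0.8}
    - {"dx": -0.002,"dy": 0,"dz": -0.06,"yaw": 0,"jaw": 0.6}
    - {"dx": -0.0025,"dy": 0,"dz": -0.09,"yaw": 0,"jaw": 0.5}
    - {"dx": -0.0025,"dy": 0,"dz": -0.105,"yaw": 0,"jaw": 0.5}
    - {"dx": -0.0025,"dy": 0,"dz": -0.115,"yaw": 0,"jaw": 0.5}
    - {"dx": -0.0025,"dy": 0,"dz": -0.118,"yaw": 0,"jaw": 0.5}
    - {"dx": -0.0025,"dy": 0,"dz": -0.118,"yaw": 0,"jaw": 0.5}
    - {"dx": -0.0025,"dy": 0,"dz": -0.118,"yaw": 0,"jaw": 0.5}

```text
clock: 5.2
eef_pos: [484.0, -233.4, 14.3]
tool_rot: [-3.141, 0.002, -2.995]
force: [-0.3, -0.3, 0.4]
width: 42.6
gripper_force: 0.0
```

arm_command:
  deltas:
    - {"dx": 0,"dy": 0,"dz": 0,"yaw": 0,"jaw": 0.3}
    - {"dx": 0,"dy": 0,"dz": 0,"yaw": 0,"jaw": 0.1}
    - {"dx": 0,"dy": 0,"dz": 0,"yaw": 0,"jaw": 0}
    - {"dx": 0,"dy": 0,"dz": 0,"yaw": 0,"jaw": 0}
    - {"dx": 0,"dy": 0,"dz": 0,"yaw": 0,"jaw": 0}
    - {"dx": 0,"dy": 0,"dz": 0,"yaw": 0,"jaw": 0}
    - {"dx": 0,"dy": 0,"dz": 0,"yaw": 0,"jaw": 0}

```text
clock: 5.9
eef_pos: [483.8, -233.4, 14.2]
tool_rot: [-3.141, 0.001, -2.995]
force: [-0.3, 0.5, 6.6]
width: 12.5
gripper_force: 59.6
```

arm_command:
  deltas:
    - {"dx": 0,"dy": 0,"dz": 0.02,"yaw": 0,"jaw": 0}
    - {"dx": 0,"dy": 0,"dz": 0.05,"yaw": 0,"jaw": 0}
    - {"dx": 0,"dy": 0,"dz": 0.08,"yaw": 0,"jaw": 0}
    - {"dx": 0,"dy": 0,"dz": 0.105,"yaw": 0,"jaw": 0}
    - {"dx": 0.01,"dy": 0.02,"dz": 0.12,"yaw": -0.3,"jaw": 0}
    - {"dx": 0.02,"dy": 0.05,"dz": 0.125,"yaw": -0.6,"jaw": 0}
    - {"dx": 0.03,"dy": 0.085,"dz": 0.125,"yaw": -1,"jaw": 0}
    - {"dx": 0.045,"dy": 0.12,"dz": 0.125,"yaw": -1.3,"jaw": 0}
    - {"dx": 0.055,"dy": 0.155,"dz": 0.125,"yaw": -1.7,"jaw": 0}
    - {"dx": 0.065,"dy": 0.185,"dz": 0.125,"yaw": -1.7,"jaw": 0}
    - {"dx": 0.075,"dy": 0.21,"dz": 0.125,"yaw": -1.7,"jaw": 0}
    - {"dx": 0.079,"dy": 0.2245,"dz": 0.12,"yaw": -1.7,"jaw": 0}
    - {"dx": 0.079,"dy": 0.2275,"dz": 0.115,"yaw": -1.7,"jaw": 0}
    - {"dx": 0.079,"dy": 0.2275,"dz": 0.11,"yaw": -1.7,"jaw": 0}
    - {"dx": 0.079,"dy": 0.2275,"dz": 0.11,"yaw": -1.7,"jaw": 0}
    - {"dx": 0.079,"dy": 0.2275,"dz": 0.11,"yaw": -1.7,"jaw": 0}
    - {"dx": 0.079,"dy": 0.2275,"dz": 0.11,"yaw": -1.7,"jaw": 0}

```text
clock: 7.6
eef_pos: [562.1, -7.0, 123.5]
tool_rot: [-3.141, 0.0, -3.027]
force: [0.5, 0.5, -1.7]
width: 13.0
gripper_force: 59.0
```

```bash
python3 -c "
from h import *
p,d,c=shot('w5')
q,e=get_image('scene'); r,e2=get_image('side')
o=np.zeros((600,800,3),np.uint8)
o[:,:400]=cv2.resize(p[0:150,264:364],(400,600),interpolation=cv2.INTER_CUBIC)
o[:300,400:]=cv2.resize(q[190:310,250:410],(400,300),interpolation=cv2.INTER_CUBIC)
o[300:,400:]=cv2.resize(r[180:300,240:400],(400,300),interpolation=cv2.INTER_CUBIC)
cv2.imwrite('pics/crop3.png',o[:,:,::-1])"
```

```text
7.6 [562.1  -7.  123.5] [-3.1411  0.     -3.0268] 0.0065
```

View pics/crop3.png

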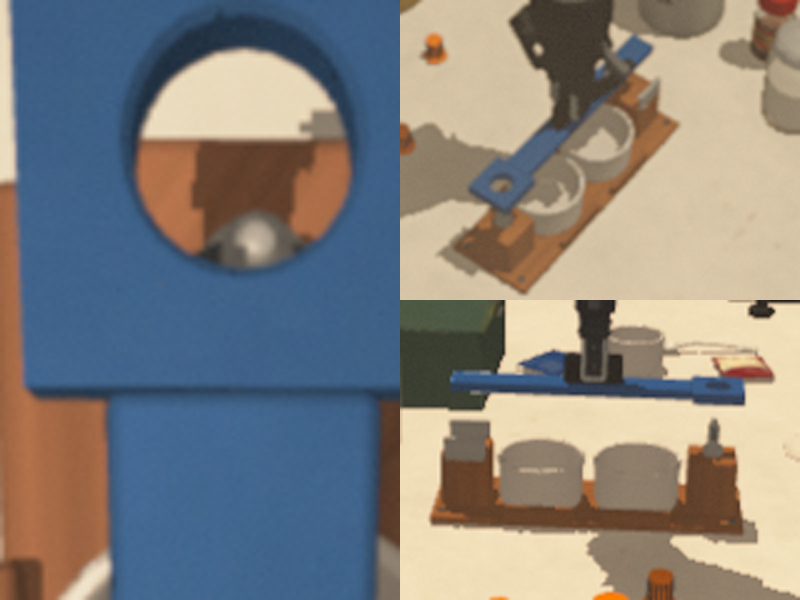

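Crop 3: the hole's top rim is centred at about (324,34) in the wrist picture, and the stud tip shows through it at about (328,61). The side view shows the bar level above both posts.

```bash
python3 - <<'E'
from h import *
f=np.load("pics/w5.npz");c=(f["K"],f["E"]);p=f["p"]
m=mask(p,*BLUE);m[120:]=0
# rim of the top face: bright blue
hsv=cv2.cvtColor(p,cv2.COLOR_RGB2HSV);print(hsv[80,300],hsv[3,320],hsv[8,310])
h=plane(c,(324,34),119.3);t=plane(c,(327.9,60.6),90);print("hole",h.round(1),"tip",t.round(1))
col=np.argwhere(m>0)
# bar body edges in image rows 105-120 (28 mm part)
mb=mask(p,*BLUE)
P=[]
for r in range(104,150,3):
    u=np.where(mb[r]>0)[0];a=plane(c,(u.min(),r),119.3);b=plane(c,(u.max(),r),119.3);P.append((a+b)/2)
P=np.array(P);k=np.polyfit(P[:,0],P[:,1],1);print("bar yaw",np.degrees(np.arctan(k[0])),"axis y at tip x",np.polyval(k,t[0]),"width",np.linalg.norm(a-b))
e=np.array([P[0,0],P[0,1]]);print(e)
E
```

```text
[106 133 140] [106 134  99] [105 129  75]
hole [456.  -19.2 119.3] tip [458.5 -17.1  90. ]
bar yaw 6.206737281804362 axis y at tip x -18.579380131545015 width 26.47669841065421
[480.86191436 -16.17399223]
```

arm_command:
  deltas:
    - {"dx": 0.002,"dy": 0.0015,"dz": 0,"yaw": 0,"jaw": 0}
    - {"dx": 0.002,"dy": 0.0015,"dz": 0,"yaw": 0,"jaw": 0}
    - {"dx": 0.002,"dy": 0.0015,"dz": -0.01,"yaw": 0,"jaw": 0}
    - {"dx": 0.002,"dy": 0.0015,"dz": -0.02,"yaw": 0,"jaw": 0}
    - {"dx": 0.002,"dy": 0.0015,"dz": -0.03,"yaw": 0,"jaw": 0}
    - {"dx": 0.002,"dy": 0.0015,"dz": -0.038,"yaw": 0,"jaw": 0}
    - {"dx": 0.002,"dy": 0.0015,"dz": -0.038,"yaw": 0,"jaw": 0}
    - {"dx": 0.002,"dy": 0.0015,"dz": -0.038,"yaw": 0,"jaw": 0}

```text
clock: 8.55
eef_pos: [564.1, -4.2, 84.9]
tool_rot: [3.142, -0.001, -3.025]
force: [0.6, 0.1, -2.2]
width: 12.7
gripper_force: 59.0
```

```bash
python3 -c "
from h import *
p,d,c=shot('w6');print(read_state()['force'].round(1))
r,e2=get_image('side')
o=np.zeros((600,800,3),np.uint8)
o[:,:400]=cv2.resize(p[0:150,264:364],(400,600),interpolation=cv2.INTER_CUBIC)
o[300:,400:]=cv2.resize(r[190:310,240:400],(400,300),interpolation=cv2.INTER_CUBIC)
cv2.imwrite('pics/crop4.png',o[:,:,::-1])"
```

```text
8.55 [564.1  -4.2  84.9] [ 3.1416e+00 -7.0000e-04 -3.0248e+00] 0.0136
[-0.1  1.  -2.5]
```

View pics/crop4.png

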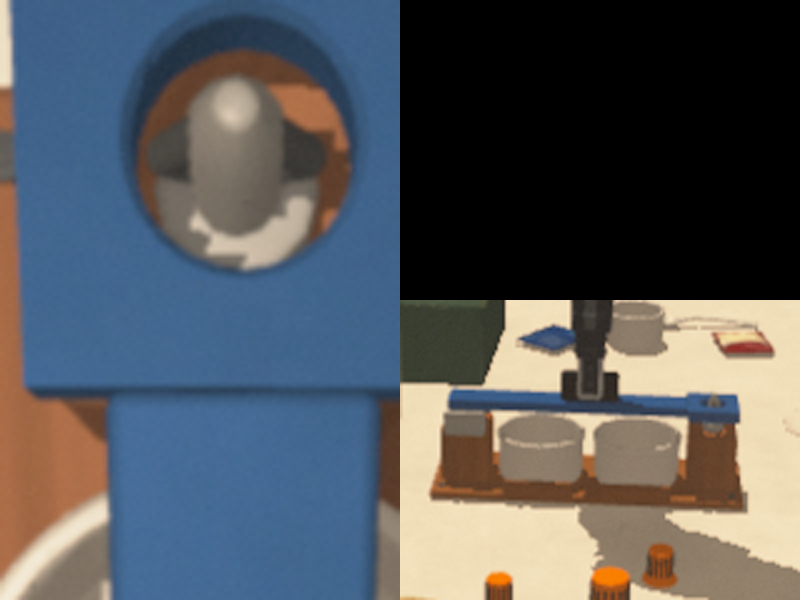

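```bash
python3 - <<'E'
from h import *
f=np.load("pics/w6.npz");c=(f["K"],f["E"])
print("hole",plane(c,(324,34.),80.7).round(1),"tip",plane(c,(323,23.6),90).round(1),"collar px->",plane(c,(323.3,53),64).round(1))
for X in((458.4,-17.5,64),(458.4,-17.5,90)):print(proj(c,X))
g=np.load("pics/w5.npz");print(tri([ray(c,(323,23.6)),ray((g["K"],g["E"]),(327.9,60.6))]))
E
```

```text
hole [457.9 -16.6  80.7] tip [457.3 -17.1  90. ] collar px-> [460.5 -16.6  64. ]
[321.8802487   47.33211247]
[321.42742391  26.77049253]
(array([461.28897874, -16.75473976, 102.69852229]), [np.float64(0.19552222112083242), np.float64(0.1955222211208413)])
```

Crop 4: the stud and collar sit centred in the hole to within about 0.5 mm, and the bar is between the cheeks. Now lowering.

arm_command:
  deltas:
    - {"dx": 0,"dy": -0.0005,"dz": -0.004,"yaw": 0,"jaw": 0}
    - {"dx": 0,"dy": -0.0005,"dz": -0.008,"yaw": 0,"jaw": 0}
    - {"dx": 0,"dy": -0.0005,"dz": -0.011,"yaw": 0,"jaw": 0}
    - {"dx": 0,"dy": -0.0005,"dz": -0.013,"yaw": 0,"jaw": 0}
    - {"dx": 0,"dy": -0.0005,"dz": -0.014,"yaw": 0,"jaw": 0}
    - {"dx": 0,"dy": -0.0005,"dz": -0.014,"yaw": 0,"jaw": 0}
    - {"dx": 0,"dy": -0.0005,"dz": -0.014,"yaw": 0,"jaw": 0}

```text
clock: 9.35
eef_pos: [564.3, -4.6, 71.4]
tool_rot: [-3.142, 0.0, -3.025]
force: [-0.1, -0.5, -3.0]
width: 12.6
gripper_force: 59.0
```

Not in contact yet (expected TCP z is about 70.2), so I lower a bit further.

arm_command:
  deltas:
    - {"dx": 0,"dy": 0,"dz": -0.0005,"yaw": 0,"jaw": 0}
    - {"dx": 0,"dy": 0,"dz": -0.001,"yaw": 0,"jaw": 0}
    - {"dx": 0,"dy": 0,"dz": -0.0015,"yaw": 0,"jaw": 0}
    - {"dx": 0,"dy": 0,"dz": -0.002,"yaw": 0,"jaw": 0}
    - {"dx": 0,"dy": 0,"dz": -0.002,"yaw": 0,"jaw": 0}

```text
clock: 9.85
eef_pos: [564.3, -4.6, 70.2]
tool_rot: [3.141, 0.0, -3.025]
force: [-1.8, 0.6, 5.8]
width: 12.7
gripper_force: 60.2
```

arm_command:
  deltas:
    - {"dx": 0,"dy": 0,"dz": 0,"yaw": 0,"jaw": 0.3}
    - {"dx": 0,"dy": 0,"dz": 0,"yaw": 0,"jaw": 0.5}
    - {"dx": 0,"dy": 0,"dz": 0,"yaw": 0,"jaw": 0.7}
    - {"dx": 0,"dy": 0,"dz": 0,"yaw": 0,"jaw": 0.8}
    - {"dx": 0,"dy": 0,"dz": 0.02,"yaw": 0,"jaw": 0.8}
    - {"dx": 0,"dy": 0,"dz": 0.05,"yaw": 0,"jaw": 0.8}
    - {"dx": 0,"dy": 0,"dz": 0.09,"yaw": 0,"jaw": 0.8}
    - {"dx": -0.01,"dy": 0.03,"dz": 0.13,"yaw": 0,"jaw": 1}
    - {"dx": -0.02,"dy": 0.06,"dz": 0.16,"yaw": 0,"jaw": 1}
    - {"dx": -0.02,"dy": 0.09,"dz": 0.16,"yaw": 0,"jaw": 1}
    - {"dx": -0.02,"dy": 0.1,"dz": 0.16,"yaw": 0,"jaw": 1}
    - {"dx": -0.02,"dy": 0.1,"dz": 0.16,"yaw": 0,"jaw": 1}
    - {"dx": -0.02,"dy": 0.1,"dz": 0.16,"yaw": 0,"jaw": 1}
    - {"dx": -0.02,"dy": 0.1,"dz": 0.16,"yaw": 0,"jaw": 1}

```text
clock: 11.25
eef_pos: [544.1, 93.2, 228.6]
tool_rot: [-3.14, -0.002, -3.028]
force: [0.6, -0.7, -0.5]
width: 85.4
gripper_force: 0.0
```

```bash
python3 - <<'E'
from h import *
p,d,c=shot('w7')
r,e2=get_image('side')
o=np.zeros((600,800,3),np.uint8)
o[:480,:560]=p[:,80:640]
o[480:,560:]=cv2.resize(r[200:290,240:420],(240,120))
o[:240,560:]=cv2.resize(p[80:180,200:300],(240,240))
cv2.imwrite('pics/crop5.png',o[:,:,::-1])
# caps: orange top faces/blobs
m=mask(p,(4,140,90),(16,255,255));m=cv2.morphologyEx(m,cv2.MORPH_CLOSE,np.ones((5,5)))
bs,l=blobs(m,80)
for b in bs:print(b[1:])
for X in((510,232,0),(510,232,40)):print(proj(c,X).round(1))
E
```

```text
11.25 [544.1  93.2 228.6] [-3.1402e+00 -1.6000e-03 -3.0275e+00] 0.0044
([257, 85, 15, 79, 624], [265.7, 124.0])
([184, 136, 9, 13, 96], [188.0, 141.6])
([382, 146, 27, 26, 529], [394.6, 158.2])
([439, 176, 46, 37, 1285], [460.7, 195.1])
([259, 184, 16, 60, 439], [267.9, 214.8])
([192, 214, 9, 21, 112], [195.9, 223.6])
([427, 255, 28, 27, 526], [440.3, 267.8])
([256, 267, 22, 61, 478], [270.8, 300.0])
[455.4 192.3]
[470.6 197.5]
```

View pics/crop5.png

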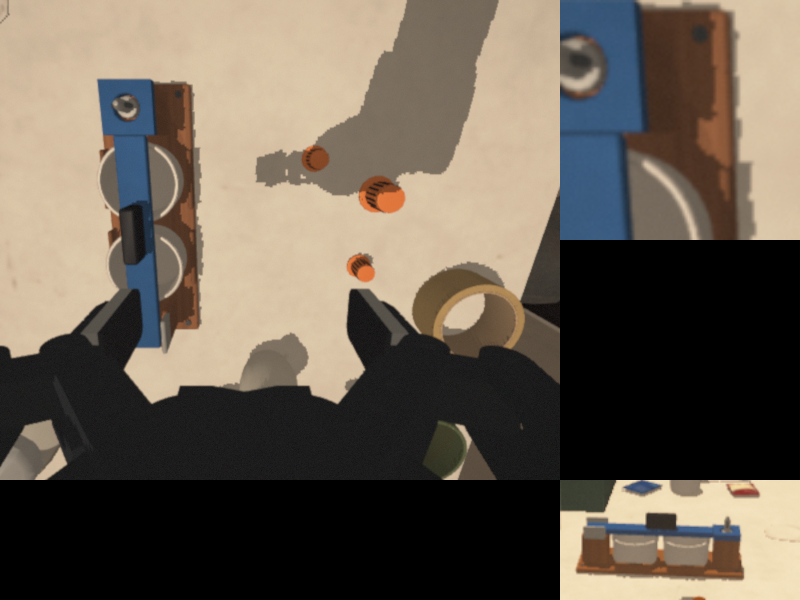

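Crop 5: the bar lies flat with the collar visible in its hole and the tail between the cheeks. The cap is at about (460,195) in the full image. Moving above it.

arm_command:
  deltas:
    - {"dx": -0.01,"dy": 0.04,"dz": -0.02,"yaw": 0,"jaw": 1}
    - {"dx": -0.02,"dy": 0.08,"dz": -0.05,"yaw": 0,"jaw": 1}
    - {"dx": -0.034,"dy": 0.12,"dz": -0.08,"yaw": 0,"jaw": 1}
    - {"dx": -0.034,"dy": 0.138,"dz": -0.1,"yaw": 0,"jaw": 1}
    - {"dx": -0.034,"dy": 0.138,"dz": -0.1,"yaw": 0,"jaw": 1}
    - {"dx": -0.034,"dy": 0.138,"dz": -0.1,"yaw": 0,"jaw": 1}
    - {"dx": -0.034,"dy": 0.138,"dz": -0.1,"yaw": 0,"jaw": 1}

```text
clock: 12.05
eef_pos: [511.6, 231.4, 130.1]
tool_rot: [-3.141, 0.002, -3.028]
force: [-0.2, 0.3, 0.3]
width: 85.1
gripper_force: 0.0
```

```bash
python3 - <<'E'
from h import *
p,d,c=shot('w8')
m=mask(p,(4,140,90),(16,255,255));m=cv2.morphologyEx(m,cv2.MORPH_CLOSE,np.ones((5,5)))
bs,l=blobs(m,300);i,b,ce=min(bs,key=lambda b:abs(b[2][0]-320)+abs(b[2][1]-240));print(b,ce,[x[1:] for x in bs])
for z in(0,40):print(z,proj(c,(510,232,z)).round(1))
# lowest edge belongs to top disc: lateral centre and bottom
mm=l==i;rows=np.where(mm.any(1))[0];v=rows.max();
w=[(r,np.where(mm[r])[0].min(),np.where(mm[r])[0].max()) for r in range(rows.min(),rows.max()+1,6)];print(w)
hsv=cv2.cvtColor(p,cv2.COLOR_RGB2HSV);x,y=int(ce[0]),b[1]+b[3]-20;top=((abs(hsv[...,2].astype(int)-int(hsv[y,x,2]))<20)&mm).astype(np.uint8)*255
top=cv2.morphologyEx(top,cv2.MORPH_OPEN,np.ones((7,7)));tb,tl=blobs(top,300);print("top",[t[1:] for t in tb])
if tb:
    t=max(tb,key=lambda t:t[1][1]);cn=cv2.findContours((tl==t[0]).astype(np.uint8),0,1)[0][0];e=cv2.fitEllipse(cn);print(e,plane(c,e[0],40).round(1))
    g=np.load("pics/w7.npz");print("tri z check",tri([ray(c,e[0]),ray((g["K"],g["E"]),(470.5,197))]))
E
```

```text
12.05 [511.6 231.4 130.1] [-3.1407e+00  1.5000e-03 -3.0277e+00] 0.0115
[303, 207, 47, 53, 1959] [326.1, 232.1] [([42, 84, 26, 89, 972], [54.1, 133.2]), ([217, 166, 38, 35, 1023], [236.3, 183.7]), ([303, 207, 47, 53, 1959], [326.1, 232.1]), ([63, 227, 24, 50, 518], [74.3, 256.2]), ([297, 307, 30, 39, 861], [310.5, 325.4])]
0 [325.1 227.3]
40 [325.2 240.3]
[(207, np.int64(320), np.int64(333)), (213, np.int64(310), np.int64(342)), (219, np.int64(305), np.int64(347)), (225, np.int64(303), np.int64(349)), (231, np.int64(303), np.int64(349)), (237, np.int64(304), np.int64(348)), (243, np.int64(307), np.int64(345)), (249, np.int64(310), np.int64(343)), (255, np.int64(314), np.int64(338))]
top [([309, 231, 35, 29, 857], [326.3, 244.3])]
((326.2545166015625, 244.3361358642578), (28.96152687072754, 36.14496994018555), 86.96893310546875) [512.9 233.   40. ]
tri z check (array([510.98557791, 232.27217417,  40.91332359]), [np.float64(1.7169965492550188), np.float64(1.7169965492551096)])
```

arm_command:
  deltas:
    - {"dx": 0,"dy": 0.001,"dz": -0.03,"yaw": 0,"jaw": 0.9}
    - {"dx": 0,"dy": 0.0013,"dz": -0.06,"yaw": 0,"jaw": 0.8}
    - {"dx": 0,"dy": 0.0013,"dz": -0.09,"yaw": 0,"jaw": 0.7}
    - {"dx": 0,"dy": 0.0013,"dz": -0.11,"yaw": 0,"jaw": 0.7}
    - {"dx": 0,"dy": 0.0013,"dz": -0.12,"yaw": 0,"jaw": 0.7}
    - {"dx": 0,"dy": 0.0013,"dz": -0.1215,"yaw": 0,"jaw": 0.7}
    - {"dx": 0,"dy": 0.0013,"dz": -0.1215,"yaw": 0,"jaw": 0.7}
    - {"dx": 0,"dy": 0.0013,"dz": -0.1215,"yaw": 0,"jaw": 0.5}
    - {"dx": 0,"dy": 0.0013,"dz": -0.1215,"yaw": 0,"jaw": 0.3}
    - {"dx": 0,"dy": 0.0013,"dz": -0.1215,"yaw": 0,"jaw": 0.1}
    - {"dx": 0,"dy": 0.0013,"dz": -0.1215,"yaw": 0,"jaw": 0}
    - {"dx": 0,"dy": 0.0013,"dz": -0.1215,"yaw": 0,"jaw": 0}
    - {"dx": 0,"dy": 0.0013,"dz": -0.1215,"yaw": 0,"jaw": 0}

```text
clock: 13.4
eef_pos: [511.0, 235.0, 9.1]
tool_rot: [3.141, 0.002, -3.025]
force: [-0.1, -0.8, 5.6]
width: 26.4
gripper_force: 58.7
```

arm_command:
  deltas:
    - {"dx": 0,"dy": 0,"dz": 0.03,"yaw": 0,"jaw": 0}
    - {"dx": 0,"dy": 0,"dz": 0.07,"yaw": 0,"jaw": 0}
    - {"dx": 0,"dy": 0,"dz": 0.11,"yaw": 0,"jaw": 0}
    - {"dx": -0.01,"dy": -0.04,"dz": 0.13,"yaw": 0,"jaw": 0}
    - {"dx": -0.02,"dy": -0.08,"dz": 0.13,"yaw": 0,"jaw": 0}
    - {"dx": -0.03,"dy": -0.12,"dz": 0.13,"yaw": 0,"jaw": 0}
    - {"dx": -0.04,"dy": -0.16,"dz": 0.13,"yaw": 0,"jaw": 0}
    - {"dx": -0.048,"dy": -0.2,"dz": 0.13,"yaw": 0,"jaw": 0}
    - {"dx": -0.053,"dy": -0.23,"dz": 0.13,"yaw": 0,"jaw": 0}
    - {"dx": -0.053,"dy": -0.2515,"dz": 0.13,"yaw": 0,"jaw": 0}
    - {"dx": -0.053,"dy": -0.2515,"dz": 0.12,"yaw": 0,"jaw": 0}
    - {"dx": -0.053,"dy": -0.2515,"dz": 0.12,"yaw": 0,"jaw": 0}
    - {"dx": -0.053,"dy": -0.2515,"dz": 0.12,"yaw": 0,"jaw": 0}
    - {"dx": -0.053,"dy": -0.2515,"dz": 0.12,"yaw": 0,"jaw": 0}

```text
clock: 14.8
eef_pos: [457.4, -15.4, 127.9]
tool_rot: [3.141, 0.0, -3.022]
force: [0.3, -0.3, -0.1]
width: 26.5
gripper_force: 59.1
```

```bash
python3 - <<'E'
from h import *
p,d,c=shot('w9');s=read_state();print(s['force'].round(1),s['width'])
q,e=get_image('scene');cs=cam("scene");r,e2=get_image('side');cd=cam("side");np.savez("pics/s9.npz",q=q,r=r)
st=(458.4,-17.3)
for nm,cc in(("sc",cs),("sd",cd)):print(nm,proj(cc,(*st,90)).round(1),proj(cc,(*st,115)).round(1))
for z in(120,160):print("wrist",proj(c,(*s["eef_pos"][:2],z)).round(1))
o=np.zeros((600,800,3),np.uint8)
u,v=proj(cs,(*st,105)).astype(int);o[:300,:400]=cv2.resize(q[v-30:v+30,u-40:u+40],(400,300),interpolation=cv2.INTER_CUBIC);print("sc off",u-40,v-30)
u,v=proj(cd,(*st,105)).astype(int);o[300:,:400]=cv2.resize(r[v-30:v+30,u-40:u+40],(400,300),interpolation=cv2.INTER_CUBIC);print("sd off",u-40,v-30)
o[:300,400:]=cv2.resize(p[170:320,224:424],(400,300),interpolation=cv2.INTER_CUBIC)
o[300:,400:]=cv2.resize(p,(400,300))
cv2.imwrite('pics/crop6.png',o[:,:,::-1])
E
```

```text
14.8 [457.4 -15.4 127.9] [ 3.1411e+00  1.0000e-04 -3.0224e+00] 0.0052
[ 0.7  0.5 -0.2] 26.32000607399162
sc [290.5 268.5] [290.1 261.9]
sd [364.9 226.3] [365.6 215.4]
wrist [323.7 289.6]
wrist [323.6 334.5]
sc off 250 234
sd off 325 189
```

View pics/crop6.png

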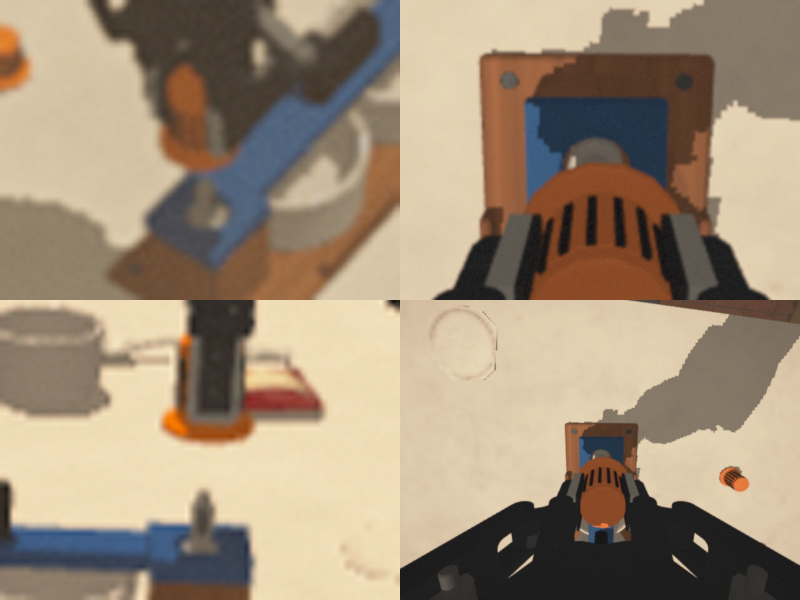

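Crop 6: the cap is held upright. The side view shows it about 0.7 mm short in x of the stud (366.6 against 366.2 px), and the scene and wrist views show it about 2 mm too far to +y. I'll check the flange's front edge (wrist row about 252) for the cap's offset in the hand.

```bash
python3 - <<'E'
from h import *
f=np.load("pics/w9.npz");c=(f["K"],f["E"]);p=f["p"]
e=np.array([np.cos(.119),np.sin(.119)]);t=np.array([457.4,-15.4])
col=p[235:270,324].astype(int);print([tuple(x) for x in col[::2]])
for z in(119,123.4):
    print(z,proj(c,[*(t-20*e),z]).round(1),"scale",proj(c,[*(t-19*e),z]).round(1))
print("stud@75,90",proj(c,(458.4,-17.3,66)).round(1),proj(c,(458.4,-17.3,90)).round(1))
m=mask(p,(4,120,60),(16,255,255));
for r in(254,258,262,266):
    u=np.where(m[r,280:370]>0)[0]+280;print(r,u.min(),u.max())
E
```

```text
[(np.int64(36), np.int64(51), np.int64(71)), (np.int64(33), np.int64(51), np.int64(69)), (np.int64(73), np.int64(73), np.int64(72)), (np.int64(95), np.int64(88), np.int64(80)), (np.int64(99), np.int64(93), np.int64(83)), (np.int64(98), np.int64(90), np.int64(80)), (np.int64(92), np.int64(86), np.int64(77)), (np.int64(86), np.int64(80), np.int64(71)), (np.int64(114), np.int64(75), np.int64(58)), (np.int64(137), np.int64(74), np.int64(39)), (np.int64(143), np.int64(79), np.int64(43)), (np.int64(140), np.int64(75), np.int64(39)), (np.int64(139), np.int64(76), np.int64(39)), (np.int64(137), np.int64(71), np.int64(35)), (np.int64(140), np.int64(74), np.int64(39)), (np.int64(138), np.int64(74), np.int64(38)), (np.int64(129), np.int64(71), np.int64(40)), (np.int64(127), np.int64(68), np.int64(34))]
119 [324.1 248.5] scale [324.1 250.6]
123.4 [324.1 251.3] scale [324.1 253.4]
stud@75,90 [320.8 255.9] [320.5 269.2]
254 280 369
258 280 369
262 280 369
266 280 369
```

arm_command:
  deltas:
    - {"dx": 0.0005,"dy": -0.002,"dz": 0,"yaw": 0,"jaw": 0}
    - {"dx": 0.0005,"dy": -0.002,"dz": -0.01,"yaw": 0,"jaw": 0}
    - {"dx": 0.0005,"dy": -0.002,"dz": -0.018,"yaw": 0,"jaw": 0}
    - {"dx": 0.0005,"dy": -0.002,"dz": -0.023,"yaw": 0,"jaw": 0}
    - {"dx": 0.0005,"dy": -0.002,"dz": -0.027,"yaw": 0,"jaw": 0}
    - {"dx": 0.0005,"dy": -0.002,"dz": -0.031,"yaw": 0,"jaw": 0}
    - {"dx": 0.0005,"dy": -0.002,"dz": -0.033,"yaw": 0,"jaw": 0}
    - {"dx": 0.0005,"dy": -0.002,"dz": -0.033,"yaw": 0,"jaw": 0}

```text
clock: 15.75
eef_pos: [457.6, -18.8, 94.6]
tool_rot: [3.142, -0.0, -3.025]
force: [-0.1, 0.1, -0.8]
width: 26.2
gripper_force: 59.1
```

arm_command:
  deltas:
    - {"dx": 0.0005,"dy": 0.001,"dz": 0,"yaw": 0,"jaw": 0}
    - {"dx": 0.0005,"dy": 0.001,"dz": -0.0015,"yaw": 0,"jaw": 0}
    - {"dx": 0.0005,"dy": 0.001,"dz": -0.003,"yaw": 0,"jaw": 0}
    - {"dx": 0.0005,"dy": 0.001,"dz": -0.004,"yaw": 0,"jaw": 0}
    - {"dx": 0.0005,"dy": 0.001,"dz": -0.004,"yaw": 0,"jaw": 0}

```text
clock: 16.25
eef_pos: [458.1, -17.8, 90.7]
tool_rot: [3.142, -0.0, -3.025]
force: [0.7, -1.2, -0.7]
width: 26.6
gripper_force: 59.1
```

arm_command:
  deltas:
    - {"dx": 0,"dy": 0,"dz": -0.001,"yaw": 0,"jaw": 0}
    - {"dx": 0,"dy": 0,"dz": -0.002,"yaw": 0,"jaw": 0}
    - {"dx": 0,"dy": 0,"dz": -0.003,"yaw": 0,"jaw": 0}
    - {"dx": 0,"dy": 0,"dz": -0.004,"yaw": 0,"jaw": 0}
    - {"dx": 0,"dy": 0,"dz": -0.005,"yaw": 0,"jaw": 0}
    - {"dx": 0,"dy": 0,"dz": -0.005,"yaw": 0,"jaw": 0}

```text
clock: 16.85
eef_pos: [457.9, -17.7, 85.9]
tool_rot: [3.141, -0.0, -3.025]
force: [-1.7, 0.7, 1.8]
width: 26.4
gripper_force: 59.5
```

arm_command:
  deltas:
    - {"dx": 0,"dy": 0,"dz": -0.001,"yaw": 0,"jaw": 0}
    - {"dx": 0,"dy": 0,"dz": -0.002,"yaw": 0,"jaw": 0}
    - {"dx": 0,"dy": 0,"dz": -0.003,"yaw": 0,"jaw": 0}
    - {"dx": 0,"dy": 0,"dz": -0.003,"yaw": 0,"jaw": 0}

```text
clock: 17.25
eef_pos: [457.7, -17.8, 82.6]
tool_rot: [3.141, -0.001, -3.025]
force: [-0.5, 0.6, -0.4]
width: 26.3
gripper_force: 59.1
```

arm_command:
  deltas:
    - {"dx": 0,"dy": 0,"dz": -0.001,"yaw": 0,"jaw": 0}
    - {"dx": 0,"dy": 0,"dz": -0.002,"yaw": 0,"jaw": 0}
    - {"dx": 0,"dy": 0,"dz": -0.002,"yaw": 0,"jaw": 0}

```text
clock: 17.55
eef_pos: [457.8, -17.8, 80.4]
tool_rot: [3.141, -0.001, -3.025]
force: [-1.9, 0.6, -1.0]
width: 26.2
gripper_force: 59.1
```

arm_command:
  deltas:
    - {"dx": 0,"dy": 0,"dz": -0.001,"yaw": 0,"jaw": 0}
    - {"dx": 0,"dy": 0,"dz": -0.002,"yaw": 0,"jaw": 0}
    - {"dx": 0,"dy": 0,"dz": -0.002,"yaw": 0,"jaw": 0}

```text
clock: 17.85
eef_pos: [457.9, -17.5, 78.3]
tool_rot: [3.141, -0.001, -3.024]
force: [-0.7, 1.5, -7.4]
width: 26.1
gripper_force: 59.5
```

arm_command:
  deltas:
    - {"dx": 0,"dy": 0,"dz": -0.001,"yaw": 0,"jaw": 0}
    - {"dx": 0,"dy": 0,"dz": -0.002,"yaw": 0,"jaw": 0}
    - {"dx": 0,"dy": 0,"dz": -0.003,"yaw": 0,"jaw": 0}
    - {"dx": 0,"dy": 0,"dz": -0.003,"yaw": 0,"jaw": 0}

```text
clock: 18.25
eef_pos: [458.8, -17.9, 76.0]
tool_rot: [-3.141, 0.001, -3.025]
force: [-0.4, 0.5, -0.9]
width: 26.3
gripper_force: 60.3
```

```bash
python3 - <<'E'
from h import *
s=read_state();print(s['force'].round(1),s['eef_pos'].round(1))
r,e2=get_image('side');q,_=get_image('scene')
o=np.zeros((600,800,3),np.uint8)
o[:,:]=cv2.resize(r[190:265,315:415],(800,600),interpolation=cv2.INTER_CUBIC)
cv2.imwrite('pics/crop7.png',o[:,:,::-1])
E
```

```text
[-0.4  0.5 -0.9] [458.8 -17.9  76. ]
```

View pics/crop7.png

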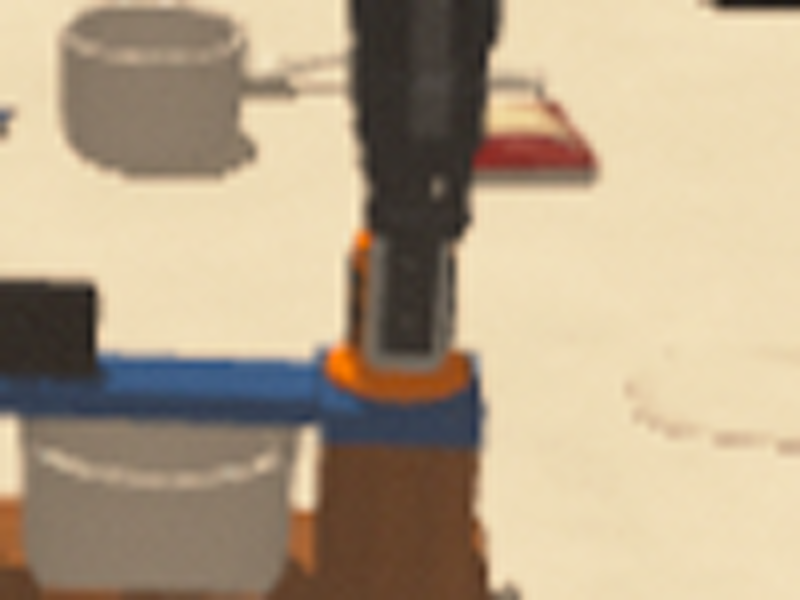

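Crop 7: the cap's flange is just about on the bar, and the grip is unchanged. Past the click, I now press to the bar.

arm_command:
  deltas:
    - {"dx": 0,"dy": 0,"dz": -0.0005,"yaw": 0,"jaw": 0}
    - {"dx": 0,"dy": 0,"dz": -0.001,"yaw": 0,"jaw": 0}
    - {"dx": 0,"dy": 0,"dz": -0.0015,"yaw": 0,"jaw": 0}
    - {"dx": 0,"dy": 0,"dz": -0.002,"yaw": 0,"jaw": 0}
    - {"dx": 0,"dy": 0,"dz": -0.002,"yaw": 0,"jaw": 0}

```text
clock: 18.85
eef_pos: [458.7, -17.9, 75.0]
tool_rot: [-3.142, 0.002, -3.025]
force: [-2.6, 0.5, 14.9]
width: 26.1
gripper_force: 62.1
```

arm_command:
  deltas:
    - {"dx": 0,"dy": 0,"dz": -0.0005,"yaw": 0,"jaw": 0}
    - {"dx": 0,"dy": 0,"dz": -0.0007,"yaw": 0,"jaw": 0}
    - {"dx": 0,"dy": 0,"dz": -0.0007,"yaw": 0,"jaw": 0}
    - {"dx": 0,"dy": 0,"dz": -0.0007,"yaw": 0,"jaw": 0}
    - {"dx": 0,"dy": 0,"dz": -0.0007,"yaw": 0,"jaw": 0}

```text
clock: 19.35
eef_pos: [458.7, -17.9, 75.0]
tool_rot: [3.142, 0.002, -3.025]
force: [-3.8, -0.1, 23.3]
width: 26.1
gripper_force: 63.0
```

```bash
python3 -c "
from cell import *
print(finish_job())"
```

```text
the job is handed in; nothing more can be done
None
```

I laid the bar on both posts and let go, pushed the cap past the clips onto the bar, and handed in at 19.4 s with the gripper still pressing it down at about 23 N; I inferred the click from the cap's final height and force readings rather than watching its force peak.

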